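# Screw the canister lid snug

### The arm

A 6-joint arm with a two-finger parallel gripper is mounted at the origin on a cart in front of the work surface, level with it; the furniture and walls round the work are solid. World frame = base frame: x ahead of the robot, y to its left, z up, the work surface at z = 0. Lengths are in m, angles in rad, forces in N, time in s.
With the tool pointing down it reaches from about 0.3 to 0.875 m from the base axis. Payload 6.4 kg.
Tool frame: the origin (TCP) lies at the very end of the fingers, on their centre line; the grasp point (between the pads) lies 19 mm behind it (ctrl.hold_point_z is the distance from the TCP to the grasp point, in m); y points along the fingers, x is the direction in which the jaws open and shut, and the axes are right-handed (so a half turn about y gives the same grasp; the last joint's range is limited). The gripper opens to 85 mm and grips with 20 to 120 N. Pads are 22 mm wide; open, the fingers measure 114 mm over their backs; the gripper's body (76 mm by 85 mm) begins 54 mm behind the grasp point. The pads swing forward as they close: fully open they stand 13 mm farther back than shut.
Start: joints at [-1.506, 0.181, 1.607, -0, 1.354, -0.206], TCP at [0.154, -0.554, 0.21] pointing down, gripper open.
Joint ranges: [-2.99, 2.99], [-0.89, 2.07], [0.3, 2.58], [-1.14, 4.28], [0, 2.63], [-3.12, 3.12]. Speed limits (rad/s): [2.57, 2.57, 3.01, 3.14, 3.14, 3.14].

### API

Orientations are given as a unit quaternion [w, x, y, z].
In Python, from bench import ctrl, imaging gives the robot as it stands.
- The arm moves only by the shell command python3 -m jog 'ROWS'. ROWS is JSON, a list of rows, each a list of 3 entries, a list of its own where there are three numbers: the shift along the tool's x, y, z in cm, then the turn, a rotation vector about the tool's x, y, z in rad, then the finger opening in cm, from 0 to 8.54. A call has 1 to 12 rows; each row shifts and turns the pose as measured when the row begins, along the tool's axes as they then stand; what a row does not reach is not made up. A row lasts 1/12 s, in which the tool goes at most 41.7 mm and 7.16 degrees, less where a joint would pass 70% of its speed; a pose out of reach is approached as far as the arm can. A call is refused whole if a number of a shift passes 4.17 or a number of a turn 0.125, either way. A call with a gripper value outside its range is refused whole. The fingers move at their own pace and stop on an object; the grip force is fixed at half the most. Time passes only in rows, so rows that do not move let the fingers close. It gives the time, the measured TCP pose, the force and the opening at its end, in the units of the state.
- ctrl.get_obs(): the state, without advancing time (a new reading comes with each control period).
- imaging.camera(name): name is "side" or "top" or "wrist"; returns a dict with "frame" (384x512x3 uint8, red, green, blue), "depth" (384x512 float32, m along the optical axis (not along the pixel's ray), 0 where there is no reading), "K" (3x3 intrinsics, pixels), "k1" (the pictures are not rectified: a ray, as slopes to the right and down, at radius r is drawn at 1 + k1 r^2 times it, then the intrinsics apply), "R" (3x3) and "t" (3): a world point X has camera coordinates R X + t. Camera axes: x right, y down, z forward; pixel columns grow to the right and rows downward; lengths in m; the calibration is good to about 2 mm. A picture is of the moment at which its call begins.
- ctrl.hand_in(): hands the job in, once; it reports no verdict.
The state is a dict: "time_s": time; "q": joint angles; "dq": joint speeds; "joint_efforts": joint torques, N m; "eef_pos": TCP position; "eef_rot": TCP orientation; "wrist_force": force on the tool from outside, world axes, zero at the start; "torque": the same for the moment, N m; "opening": opening from 0.0 (shut) to 1.0 (fully open).
Only numpy, scipy, OpenCV 4.12 (cv2) and the standard library are available. Lean on these libraries where they do the work, as an engineer would, in place of code of your own. Each camera call takes 0.05 s, during which the arm holds its last target. There are 200 camera calls.

### The job

The lid of the wide, squat canister on the desk is only loosely started on its thread. Screw it down clockwise until it draws up snug on its gasket, with the ridge on the lid in line with the rib on the canister's shoulder; do not tighten it well past the rib, and let go. Do not turn the lid of the taller, narrow canister.

Things in the scene. Friction and masses are not known exactly. Their poses are not given: they have to be found in the camera images.
- wide_lid_grip (a point): Centre of the wide canister's lid on its vertical turning axis, 71 mm above the desk, 8 mm below the lid's flat top; z up, -x along the lid's ridge. Lid: black knurled cylinder, diameter 54, height 32 mm (47 to 79 above the desk), grip across the diameter in any direction. On top a light metal ridge, 6 wide, 3 high, runs from centre to rim. The lid keeps its height while turning.
- wide_thread (a joint): Angle by which the wide canister's lid has run down its thread, rad: starts at -1.05 to -0.40 (loose), grows as the lid is turned clockwise seen from above, 0 where the lid meets its gasket and the thread goes no further. Free running, drag 0.12 N m. The canister is bright metal, diameter 86, shoulder 46 mm above the desk all round the lid; it sticks fast to the desk by its foot, diameter 92 mm.
- wide_lid (a joint): Further clockwise angle of that lid on its gasket, rad, 0 until the thread angle is 0. At 0.2 the ridge is over the dark radial rib on the shoulder (2 mm high): snug. Turning takes 0.17 N m plus 1.2 N m per rad: 0.41 N m at 0.2. Let go there or beyond, the lid springs back to about 0.14. Beyond 0.50 (0.77 N m) it is overtightened. The lid's whole angle is the sum of the two.
- tall_lid_ridge (a point): Outer end of the ridge on the taller, narrow canister's lid, 104 mm above the desk, 17 mm from that lid's axis. Made the same way and also fixed to the desk: body diameter 62, shoulder 74 above the desk, lid diameter 38 mm. Its lid is not to be turned.
There are look-alikes about, which are no part of the job. Leave any blue look-alike of the part that bears wide_lid_grip alone.

How it is judged:
At the end, for the whole second after the job is handed in: The wide canister's lid is screwed down on its gasket and at rest: its ridge is no more than 0.17 rad (10 degrees) short of the rib and less than 0.30 rad (17 degrees) past it (value of joint wide_thread above -0.03 rad and value of joint wide_lid between 0.03 and 0.5 rad and velocity of joint wide_lid between -0.05 and 0.05 rad/s); the robot touches nothing.
It fails at once if The wide canister's lid is overtightened: turned 0.30 rad (17 degrees) or more past the rib (value of joint wide_lid above 0.5 rad).
It fails at once if The lid of the tall canister is turned: the end of its ridge moves more than 5 mm (distance of tall_lid_ridge from where it was at the start of the episode above 0.005 m).
It also fails if it takes over 29 s, if anything falls off the work surface, if the arm or the gripper's body presses on something with over 40 N, if the wrist force passes 120 N, or if a joint passes its speed limit or range.

## Working session

There is one attempt and no reset: what is moved stays moved. The work goes in short steps, Python scripts to look and compute and a shell command to move; the robot and the scene stay as the last step left them, time stands still between calls to the robot, and variables do not carry over. Pictures are saved under pics/ and viewed, about 8 in all and at most 12, crops included, and the job is handed in when it is done.

```bash
mkdir -p pics; cat > h.py <<'E'
import numpy as np, cv2
from bench import ctrl, imaging
def snap(n):
    c=imaging.camera(n); return c
def save(c,fn,box=None,s=1):
    im=c["frame"][:,:,::-1]
    if box: im=im[box[1]:box[3],box[0]:box[2]]
    cv2.imwrite("pics/"+fn,cv2.resize(im,None,fx=s,fy=s,interpolation=cv2.INTER_CUBIC))
def ray(c,u,v):
    K=c["K"];d=np.array([(u-K[0,2])/K[0,0],(v-K[1,2])/K[1,1]]);s=d.copy()
    for _ in range(20): s=d/(1+c["k1"]*(s@s))
    R,t=np.array(c["R"]),np.array(c["t"])
    return -R.T@t, R.T@np.array([s[0],s[1],1])
def onz(c,u,v,z):
    o,d=ray(c,u,v); return o+d*(z-o[2])/d[2]
def dep(c,u,v):
    o,d=ray(c,u,v); return o+d*c["depth"][int(round(v)),int(round(u))]
E
python3 - <<'E'
from h import *
import pickle
cs={n:snap(n) for n in("top","side")}
pickle.dump(cs,open("c0.pkl","wb"))
im=np.hstack([cs["top"]["frame"],cs["side"]["frame"]])[:,:,::-1]
cv2.imwrite("pics/a.png",cs["top"]["frame"][:,:,::-1]);cv2.imwrite("pics/b.png",cs["side"]["frame"][:,:,::-1])
print(ctrl.get_obs(),ctrl.hold_point_z)
for n in cs: print(n,-cs[n]["R"].T@cs[n]["t"],cs[n]["K"][0,0],cs[n]["k1"])
E
```

```text
{'time_s': 0.1, 'q': array([-1.50629709e+00,  1.81494377e-01,  1.60791562e+00, -2.54984638e-05,
        1.35380586e+00, -2.06289615e-01]), 'dq': array([-0.00074589, -0.00260644, -0.00058103,  0.00043511,  0.00082799,
        0.00015824]), 'joint_efforts': array([-4.06076142e-04, -4.45880771e+01, -3.52240884e+01, -2.41388198e-04,
        4.20659606e-03, -4.13857919e-06]), 'eef_pos': array([ 0.15378648, -0.55349351,  0.20955506]), 'eef_rot': array([ 0.56334341, -0.56248789,  0.42831451, -0.42754914]), 'wrist_force': array([-0.28255902,  0.02265876, -0.96430085]), 'torque': array([-0.01485084, -0.02149702, -0.0469104 ]), 'opening': 0.9969405896044672} 0.0187
top [0.42983909 0.05980956 1.37028022] 476.3635973103364 0.010194346439436489
side [0.5469428  0.94352342 0.71833995] 451.1629938198487 -0.1455841695764213
```

View pics/a.png

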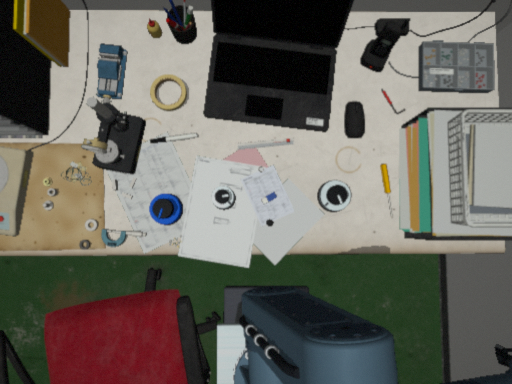

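View pics/b.png

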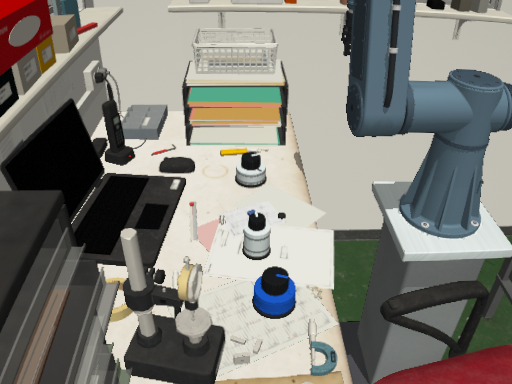

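Candidates in top view: blue canister (165,208), narrow tall one (225,197), wide bright-metal one (335,195). The last fits (wide, squat, metal); the blue one is the look-alike. I'll confirm this in a crop and measure.

```bash
python3 - <<'E'
from h import *
import pickle
cs=pickle.load(open("c0.pkl","rb"))
c=cs["top"]; s=cs["side"]
a=cv2.resize(c["frame"][165:225,305:365],(480,480),interpolation=cv2.INTER_CUBIC)
b=cv2.resize(s["frame"][140:200,220:280],(320,320),interpolation=cv2.INTER_CUBIC)
b=np.vstack([b,np.zeros((160,320,3),np.uint8)])
cv2.imwrite("pics/c.png",np.hstack([a,b])[:,:,::-1])
def lid(c,box):
    x0,y0,x1,y1=box
    g=c["frame"][y0:y1,x0:x1].max(2)
    m=(g<70).astype(np.uint8)
    n,l,st,ce=cv2.connectedComponentsWithStats(m)
    i=1+np.argmax(st[1:,4]); h=cv2.convexHull(np.argwhere(l==i)[:,::-1].astype(np.int32))
    (u,v),r=cv2.minEnclosingCircle(h); print(st[i],u+x0,v+y0,r); return u+x0,v+y0
for name,box in(("wide",(308,170,362,220)),("tall",(205,178,245,216))):
    u,v=lid(c,box)
    for z in(0.079,.104): print(name,z,onz(c,u,v,z),dep(c,u,v))
for p in((250,157),(256,217)): print("side dep",dep(s,*p))
E
```

```text
[ 19  15  20  19 263] 336.5 194.0 9.962529182434082
wide 0.079 [ 0.51193512 -0.17049465  0.079     ] [ 0.51174869 -0.16997164  0.08193242]
wide 0.104 [ 0.51034569 -0.16603581  0.104     ] [ 0.51174869 -0.16997164  0.08193242]
[ 11  12  13  13 116] 222.0 196.0 6.708303928375244
tall 0.079 [0.50724357 0.14098832 0.079     ] [0.50582836 0.1395041  0.10260898]
tall 0.104 [0.50574497 0.13941665 0.104     ] [0.50582836 0.1395041  0.10260898]
side dep [0.5469428  0.94352342 0.71833995]
side dep [0.50773535 0.14207799 0.10273997]
```

View pics/c.png

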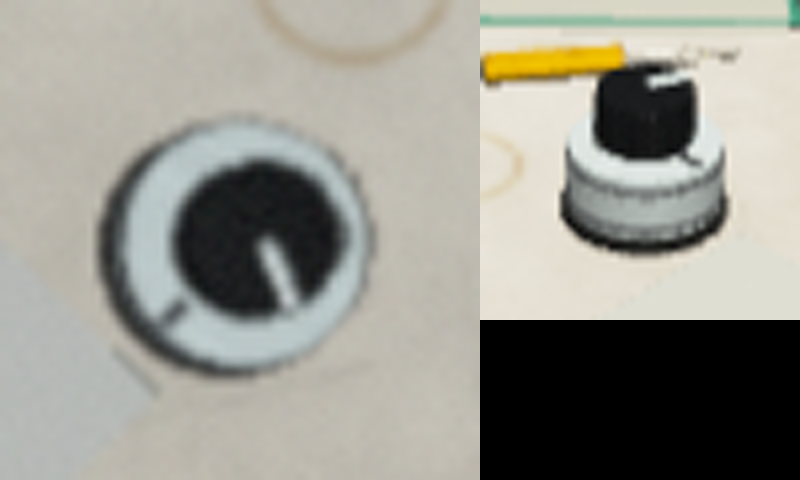

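The crop confirms the target: bright squat body, black lid. In the crop the ridge runs from (262,240) to (292,305) and the dark rib is at (175,313). So the ridge must turn clockwise, about 1.2–1.3 rad. Next I measure the angles and the tool axes.

```bash
python3 - <<'E'
from h import *
import pickle
from scipy.spatial.transform import Rotation as Ro
cs=pickle.load(open("c0.pkl","rb"));c=cs["top"]
P=lambda x,y,z:onz(c,305+x/8-.5,165+y/8-.5,z)
a,b=P(262,240,.081),P(290,303,.082);ctr=P(258,240,.079)
r=P(175,313,.047);print(a,b,ctr,r,P(245,247,.046))
ar=np.arctan2(*(b-a)[1::-1]);al=np.arctan2(*(r-ctr)[1::-1]);print("ridge,rib",ar,al,"cw turn",(ar-al)%(2*np.pi))
# height of stack near path
d=c["depth"]
for u,v in((405,235),(405,200),(405,150),(455,225),(480,150)): print(dep(c,u,v))
o=ctrl.get_obs();R=Ro.from_quat(o["eef_rot"],scalar_first=True).as_matrix();print(R)
for w in((.30,-.24,.21),(ctr[0],ctr[1],.21)): print((R.T@(np.array(w)-o["eef_pos"])*100).round(2))
E
```

```text
[ 0.51044066 -0.17216141  0.081     ] [ 0.48894061 -0.18115457  0.082     ] [ 0.51056891 -0.17115522  0.079     ] [ 0.487168   -0.14746631  0.047     ] [ 0.51019436 -0.17246533  0.046     ]
ridge,rib -2.7454225972977344 2.3500786480814346 cw turn 1.1876840618004172
[ 0.39842387 -0.37878364  0.00451208]
[ 0.49806989 -0.37652307  0.02035151]
[ 0.64165943 -0.37986541  0.02242161]
[ 0.42708769 -0.42830585  0.22842415]
[ 0.5987242  -0.46407361  0.29442456]
[[ 2.67496830e-01 -1.29471790e-04  9.63558732e-01]
 [-9.63557422e-01  1.61822707e-03  2.67496683e-01]
 [-1.59389010e-03 -9.99998682e-01  3.08117107e-04]]
[-26.3    0.    22.47]
[-2.730e+01  1.000e-02  4.461e+01]
```

```bash
python3 -m jog '[[[-2.9,0,2.5],[0,0,0],8.5],[[-2.9,0,2.5],[0,0,0],8.5],[[-2.9,0,2.5],[0,0,0],8.5],[[-2.9,0,2.5],[0,0,0],8.5],[[-2.9,0,2.5],[0,0,0],8.5],[[-2.9,0,2.5],[0,0,0],8.5],[[-2.9,0,2.5],[0,0,0],8.5],[[-2.9,0,2.5],[0,0,0],8.5],[[-2.9,0,2.5],[0,0,0],8.5]]'
python3 -c "
from h import *
from scipy.spatial.transform import Rotation as Ro
o=ctrl.get_obs();R=Ro.from_quat(o['eef_rot'],scalar_first=True).as_matrix();print(R.round(3),o['q'],R.T@(np.array([.511,-.171,.2])-o['eef_pos'])*100)"
```

```text
time_s: 0.85
eef_pos: [0.3014, -0.233, 0.2047]
eef_rot: [0.562, -0.558, 0.434, -0.429]
wrist_force: [-0.1, -0.6, 0.4]
opening: 0.995
[[ 0.255 -0.002  0.967]
 [-0.967  0.008  0.255]
 [-0.008 -1.    -0.   ]] [-0.974828   -0.27988391  2.05907651  0.00250496  1.37027197  0.33766368] [-0.64286355  0.46530169 21.85203229]
```

```bash
python3 -m jog '[[[-0.1,0,3.7],[0,0,0],8.5],[[-0.1,0,3.7],[0,0,0],8.5],[[-0.1,0,3.7],[0,0,0],8.5],[[-0.1,0,3.7],[0,0,0],8.5],[[-0.1,0,3.7],[0,0,0],8.5],[[-0.1,0,3.4],[0,0,0],8.5],[[0,0,0],[0,0,0],8.5]]'
python3 - <<'E'
from h import *
import pickle
from scipy.spatial.transform import Rotation as Ro
c=snap("wrist"); pickle.dump(c,open("w1.pkl","wb")); save(c,"d.png")
o=ctrl.get_obs();R=Ro.from_quat(o['eef_rot'],scalar_first=True).as_matrix();print(R.round(3),o['q'],R.T@(np.array([.511,-.171,.2])-o['eef_pos'])*100)
print(-c["R"].T@c["t"],o["eef_pos"])
E
```

```text
time_s: 1.43
eef_pos: [0.5206, -0.1563, 0.203]
eef_rot: [0.563, -0.559, 0.432, -0.428]
wrist_force: [-0.9, 0.3, -0.1]
opening: 0.996
[[ 0.261 -0.004  0.965]
 [-0.965  0.009  0.261]
 [-0.009 -1.    -0.001]] [-0.5164087   0.11793238  1.69456268  0.00572419  1.3365386   0.78916026] [ 1.19357022  0.25146578 -1.08219927]
[ 0.59534495 -0.13793822  0.3674375 ] [ 0.51834378 -0.1566766   0.20260941]
```

View pics/d.png

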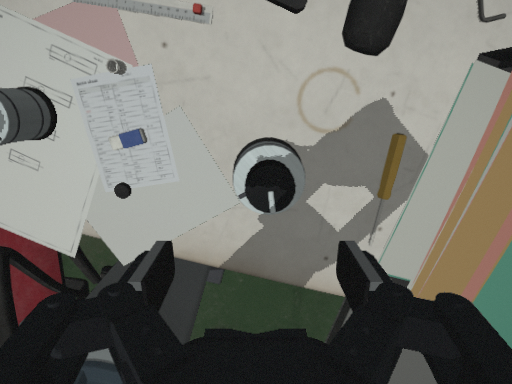

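The wrist view shows the lid at about (270,186), its ridge pointing down at (271,202) and the rib at (242,195). I'll locate it from this view.

```bash
python3 - <<'E'
from h import *
import pickle
from scipy.spatial.transform import Rotation as Ro
c=pickle.load(open("w1.pkl","rb"))
x0,y0=228,132
f=c["frame"][y0:222,x0:312]
m=(f.max(2)<45).astype(np.uint8); m=cv2.morphologyEx(m,cv2.MORPH_OPEN,np.ones((5,5)))
n,l,st,ce=cv2.connectedComponentsWithStats(m);i=1+np.argmax(st[1:,4])
# top face from depth: points with z near 0.079
pts=np.array([[u,v,*dep(c,u,v)] for v in range(y0,225) for u in range(x0,312) if c["depth"][v,u]>0])
t=pts[(pts[:,4]>.070)&(pts[:,4]<.09)]
print(len(t),np.median(t[:,4]))
(u,v),r=cv2.minEnclosingCircle(t[:,:2].astype(np.float32));ctr=onz(c,u,v,.079);print("depth top circ",u,v,r,ctr, t[:,2:4].min(0),t[:,2:4].max(0),np.median(t[:,2:4],0))
# triangulate with top camera
ct=pickle.load(open("c0.pkl","rb"))["top"]
o1,d1=ray(c,u,v);o2,d2=ray(ct,336.5,194.3)
s=np.linalg.lstsq(np.c_[d1,-d2],o2-o1,rcond=None)[0];print("2view",o1+s[0]*d1,o2+s[1]*d2)
br=[(uu,vv) for vv in range(y0,225) for uu in range(x0,312) if c["frame"][vv,uu].min()>110 and np.hypot(uu-u,vv-v)<r*.9]
br=np.array(br,np.float32);print(len(br));mu=br.mean(0);rp=onz(c,*mu,.082);print("ridge mid",mu,rp)
ar=np.arctan2(*(rp-ctr)[1::-1]);rb=onz(c,242,195,.047);al=np.arctan2(*(rb-ctr)[1::-1]);print(ar,al,ar-al+2*np.pi*(ar<al),np.hypot(*(rp-ctr)[:2]),np.hypot(*(rb-ctr)[:2]))
o=ctrl.get_obs();R=Ro.from_quat(o['eef_rot'],scalar_first=True).as_matrix()
print(R.T@(np.r_[ctr[:2],.053]-o['eef_pos'])*100)
E
```

```text
1975 0.07987956435033655
depth top circ 270.2265625 186.890625 25.559175491333008 [ 0.51394776 -0.17412816  0.079     ] [ 0.48544865 -0.20133006] [ 0.5391323  -0.14758522] [ 0.5138684  -0.17415731]
2view [ 0.5112766  -0.17531579  0.06953454] [ 0.51174455 -0.17226119  0.06901923]
87
ridge mid [270.74713 199.39081] [ 0.50155358 -0.17812222  0.082     ]
-2.8298477912189983 2.392267209703226 1.0610703062573617 0.013021836748861738 0.03763467041776986
[ 1.70750521 14.94707206 -0.8590987 ]
```

```bash
python3 -m jog '[[[1.5,0,-1.0],[0,0,0],8.5],[[0,0,0],[0,0,0],8.5],[[0,3,0],[0,0,0],8.5],[[0,3,0],[0,0,0],8.5],[[0,3,0],[0,0,0],8.5],[[0,2.0,0],[0,0,0],8.5],[[0,0,0],[0,0,0],8.5]]'
python3 - <<'E'
from h import *
from scipy.spatial.transform import Rotation as Ro
o=ctrl.get_obs();R=Ro.from_quat(o['eef_rot'],scalar_first=True).as_matrix();print(R.round(3),R.T@(np.array([.5125,-.1735,.053])-o['eef_pos'])*100)
E
```

```text
time_s: 2.07
eef_pos: [0.5079, -0.1741, 0.0899]
eef_rot: [0.562, -0.56, 0.433, -0.428]
wrist_force: [-0.8, 0.2, -0.7]
opening: 0.994
[[ 0.259 -0.004  0.966]
 [-0.966  0.007  0.259]
 [-0.008 -1.    -0.002]] [0.09258245 3.68515477 0.46889117]
```

```bash
python3 -m jog '[[[0.1,1.2,0.4],[0,0,0],8.5],[[0,1.3,0],[0,0,0],8.5],[[0,1.2,0],[0,0,0],8.5],[[0,0,0],[0,0,0],8.5]]'
python3 - <<'E'
from h import *
from scipy.spatial.transform import Rotation as Ro
o=ctrl.get_obs();R=Ro.from_quat(o['eef_rot'],scalar_first=True).as_matrix();print(R.T@(np.array([.5125,-.1735,.053])-o['eef_pos'])*100,o['torque'])
E
python3 -m jog '[[[0,0,0],[0,0,0],6.2],[[0,0,0],[0,0,0],6.2],[[0,0,0],[0,0,0],6.2],[[0,0,0],[0,0,0],6.2]]'
```

```text
time_s: 2.4
eef_pos: [0.51, -0.1747, 0.0532]
eef_rot: [0.561, -0.559, 0.434, -0.429]
wrist_force: [-1.6, 0.6, 0.5]
opening: 0.995
[-0.04975796  0.0211574   0.2740569 ] [-0.00833044 -0.00892333 -0.02977315]
time_s: 2.73
eef_pos: [0.5108, -0.1756, 0.0555]
eef_rot: [0.561, -0.559, 0.433, -0.43]
wrist_force: [-1.0, 0.2, 0.6]
opening: 0.727
```

```bash
python3 -m jog '[[[-0.1,0.2,0.2],[0,0,0],5.2],[[0,0,0],[0,0,0],5.0],[[0,0,0],[0,0,0],5.0],[[0,0,0],[0,0,0],5.0],[[0,0,0],[0,0,0],5.0]]'
python3 - <<'E'
from h import *
o=ctrl.get_obs();print(o['torque'],o['q'][5],o['wrist_force'])
c=snap("wrist");save(c,"e.png")
E
```

```text
time_s: 3.15
eef_pos: [0.5145, -0.1749, 0.0559]
eef_rot: [0.562, -0.559, 0.431, -0.431]
wrist_force: [0.5, -0.6, 0.3]
opening: 0.587
[-0.05272691  0.02731342 -0.06003291] 0.7611667050528832 [ 0.54758675 -0.57287261  0.29389254]
```

View pics/e.png

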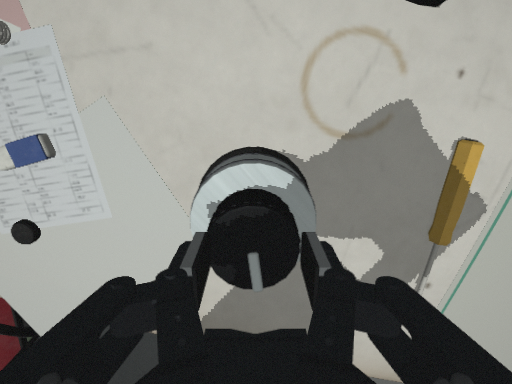

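The wrist view shows the lid (255,240) between the pads at (208,250) and (302,250). The opening just equals the commanded 5 cm, so I can't tell whether the pads are gripping. I'll close further.

```bash
python3 -m jog '[[[0,0.1,0],[0,0,0],3.0],[[0,0,0],[0,0,0],3.0],[[0,0,0],[0,0,0],3.0],[[0,0,0],[0,0,0],3.0]]'
python3 - <<'E'
from h import *
o=ctrl.get_obs();print(o['torque'],o['q'],o['wrist_force'])
E
```

```text
time_s: 3.53
eef_pos: [0.5171, -0.1758, 0.0586]
eef_rot: [0.562, -0.559, 0.43, -0.433]
wrist_force: [-0.2, 0.5, 0.2]
opening: 0.356
[ 0.02354692  0.05294675 -0.03617797] [-0.54809504  0.30145368  1.79824496  0.00534438  1.03668418  0.76120729] [-0.21781445  0.53731232  0.20615837]
```

```bash
python3 - <<'E'
from h import *
import pickle
c=snap("wrist");s=snap("side");pickle.dump((c,s),open("w2.pkl","wb"))
a=cv2.resize(c["frame"][130:384,110:410],(480,406));b=cv2.resize(s["frame"][90:220,200:300],(312,406))
cv2.imwrite("pics/f.png",np.hstack([a,b])[:,:,::-1])
E
```

```text
(no output)
```

View pics/f.png

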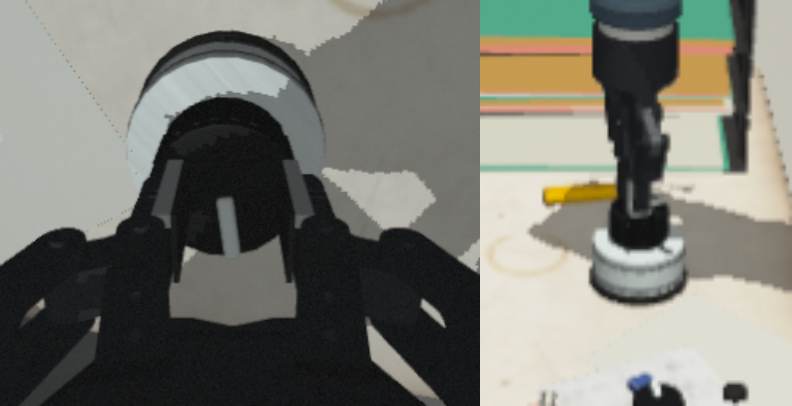

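The pads look as if they are above the lid rather than around it. I'll check depth against the reported pose.

```bash
python3 - <<'E'
from h import *
import pickle
c,s=pickle.load(open("w2.pkl","rb"));o=ctrl.get_obs();print(o['time_s'],o['eef_pos'],o['q'],o['opening'])
print("cam",-c["R"].T@c["t"])
m=lambda x,y:(110+x/1.6,130+y/1.598)
for n,p in dict(lid=(230,180),ridge=(228,235),shoulder=(150,140),padL=(172,185),padR=(292,180),tipL=(178,270),desk=(400,60),fingL=(120,260)).items():
    print(n,dep(c,*m(*p)).round(4),c["depth"][int(m(*p)[1]),int(m(*p)[0])])
sp=lambda x,y:(200+x/3.12,90+y/3.123)
for p in((635,180),(640,200),(640,230),(655,250)): print("side",dep(s,*sp(p[0]-480,p[1])).round(4))
E
```

```text
3.6333 [ 0.51671693 -0.17563979  0.05821181] [-0.54815017  0.30190309  1.79866697  0.00533116  1.03667279  0.76119018] 0.35076772295173225
cam [ 0.59058014 -0.15667201  0.22358608]
lid [ 0.5175 -0.1754  0.0803] 0.15964319
ridge [ 0.4973 -0.1799  0.0829] 0.16282104
shoulder [ 0.5099 -0.1424  0.0468] 0.18995136
padL [ 0.5232 -0.1562  0.1032] 0.13672748
padR [ 0.5322 -0.191   0.0998] 0.13906479
tipL [ 0.5059 -0.1636  0.1179] 0.12487005
desk [ 0.5637 -0.2515  0.001 ] 0.22746971
fingL [ 0.5221 -0.1492  0.1391] 0.101490825
side [ 0.5152 -0.1281  0.1311]
side [ 0.51   -0.1466  0.1008]
side [ 0.5097 -0.1467  0.0698]
side [ 0.4957 -0.1505  0.0462]
```

```bash
python3 - <<'E'
from h import *
import pickle
c,s=pickle.load(open("w2.pkl","rb"))
for u in(205,210,215,220,225,280,285,290,295,300,305):
    print(u,[(v,*(dep(c,u,v)*1000).round().astype(int)) for v in range(215,280,8)])
E
```

```text
205 [(215, np.int64(512), np.int64(-143), np.int64(46)), (223, np.int64(506), np.int64(-144), np.int64(47)), (231, np.int64(500), np.int64(-145), np.int64(47)), (239, np.int64(517), np.int64(-149), np.int64(88)), (247, np.int64(518), np.int64(-150), np.int64(97)), (255, np.int64(518), np.int64(-152), np.int64(104)), (263, np.int64(522), np.int64(-153), np.int64(118)), (271, np.int64(523), np.int64(-154), np.int64(125)), (279, np.int64(523), np.int64(-155), np.int64(131))]
210 [(215, np.int64(513), np.int64(-146), np.int64(48)), (223, np.int64(518), np.int64(-149), np.int64(69)), (231, np.int64(518), np.int64(-150), np.int64(79)), (239, np.int64(518), np.int64(-151), np.int64(88)), (247, np.int64(522), np.int64(-153), np.int64(104)), (255, np.int64(522), np.int64(-154), np.int64(111)), (263, np.int64(523), np.int64(-155), np.int64(118)), (271, np.int64(524), np.int64(-156), np.int64(125)), (279, np.int64(524), np.int64(-157), np.int64(131))]
215 [(215, np.int64(524), np.int64(-150), np.int64(70)), (223, np.int64(523), np.int64(-152), np.int64(80)), (231, np.int64(522), np.int64(-153),
[... 3448 characters left out ...]
nt64(104)), (255, np.int64(533), np.int64(-193), np.int64(112)), (263, np.int64(532), np.int64(-192), np.int64(117)), (271, np.int64(533), np.int64(-191), np.int64(125)), (279, np.int64(532), np.int64(-190), np.int64(130))]
305 [(215, np.int64(529), np.int64(-208), np.int64(46)), (223, np.int64(523), np.int64(-210), np.int64(46)), (231, np.int64(518), np.int64(-211), np.int64(47)), (239, np.int64(530), np.int64(-200), np.int64(88)), (247, np.int64(530), np.int64(-199), np.int64(96)), (255, np.int64(530), np.int64(-197), np.int64(105)), (263, np.int64(533), np.int64(-194), np.int64(118)), (271, np.int64(533), np.int64(-193), np.int64(125)), (279, np.int64(533), np.int64(-192), np.int64(131))]
```

Measured finger tips are at z≈0.084, just above the lid top at 0.080. That is about 25 mm behind the reported TCP, so the jaws closed over the lid without touching it. I'll reopen, recentre, and measure the tips with the jaws open.

```bash
python3 -m jog '[[[0,0,-0.3],[0,0,0],8.5],[[0,0,0],[0,0,0],8.5],[[0,0,0],[0,0,0],8.5],[[0,0,0],[0,0,0],8.5],[[0,0,0],[0,0,0],8.5]]'
cat > tip.py <<'E'
from h import *
from scipy.spatial.transform import Rotation as Ro
c=snap("wrist");o=ctrl.get_obs();R=Ro.from_quat(o['eef_rot'],scalar_first=True).as_matrix()
C=np.array([.5135,-.1745]);P=np.array([[u,v,*dep(c,u,v)] for v in range(150,384,2) for u in range(100,420,2) if c["depth"][v,u]>0])
T=(P[:,2:]-np.r_[o["eef_pos"]])@R  # tool coords
d=np.hypot(*(P[:,2:4]-C).T)
f=(d>29)|True
for sgn in(-1,1):
    m=(sgn*T[:,0]>.012)&(sgn*T[:,0]<.075)&(abs(T[:,2])<.02)&(P[:,4]>.052)&(d>.0295)
    q=P[m];q=q[np.argsort(q[:,4])][:12:2]
    print("finger",sgn);print(q.round(3))
t=P[(P[:,4]>.077)&(P[:,4]<.0815)&(d<.03)]
if len(t):
    (u,v),r=cv2.minEnclosingCircle(t[:,:2].astype(np.float32));L=onz(c,u,v,.079);print("lid",L,r,"in tool cm",(R.T@(L-o["eef_pos"])*100).round(2))
print(o["eef_pos"],o["opening"],o["wrist_force"],o["torque"],o["q"][5])
E
python3 tip.py
```

```text
time_s: 4.05
eef_pos: [0.512, -0.1758, 0.0565]
eef_rot: [0.562, -0.559, 0.431, -0.432]
wrist_force: [-0.8, -0.1, 0.1]
opening: 0.994
finger -1
[[ 1.74e+02  2.62e+02  4.98e-01 -1.36e-01  9.20e-02]
 [ 1.72e+02  2.44e+02  5.08e-01 -1.33e-01  9.20e-02]
 [ 1.74e+02  2.66e+02  4.96e-01 -1.37e-01  9.20e-02]
 [ 1.74e+02  2.64e+02  4.97e-01 -1.37e-01  9.20e-02]
 [ 1.74e+02  2.72e+02  4.93e-01 -1.37e-01  9.30e-02]
 [ 1.72e+02  2.56e+02  5.02e-01 -1.35e-01  9.30e-02]]
finger 1
[[ 3.36e+02  2.64e+02  5.18e-01 -2.19e-01  9.10e-02]
 [ 3.36e+02  2.62e+02  5.19e-01 -2.18e-01  9.10e-02]
 [ 3.38e+02  2.44e+02  5.30e-01 -2.15e-01  9.20e-02]
 [ 3.38e+02  2.50e+02  5.27e-01 -2.16e-01  9.20e-02]
 [ 3.38e+02  2.48e+02  5.28e-01 -2.16e-01  9.20e-02]
 [ 3.38e+02  2.56e+02  5.24e-01 -2.17e-01  9.30e-02]]
lid [ 0.5133648 -0.1740549  0.079    ] 46.799503326416016 in tool cm [-0.14 -2.25  0.18]
[ 0.51204837 -0.17577273  0.05648142] 0.9938990509943524 [-0.37953642 -0.15819034 -0.37989332] [-0.05509951 -0.02120861  0.02918297] 0.7565944129298523
```

Open tips are about 35 mm behind the reported TCP, so I descend 26 mm more while watching force, then check.

```bash
python3 -m jog '[[[-0.1,1.0,0.2],[0,0,0],8.5],[[0,1.0,0],[0,0,0],8.5],[[0,0.7,0],[0,0,0],8.5],[[0,0,0],[0,0,0],8.5]]'; python3 tip.py
```

```text
time_s: 4.43
eef_pos: [0.5142, -0.1741, 0.0268]
eef_rot: [0.562, -0.559, 0.431, -0.432]
wrist_force: [-0.3, 0.9, -0.7]
opening: 0.996
finger -1
[[ 1.74e+02  2.64e+02  4.98e-01 -1.35e-01  6.10e-02]
 [ 1.72e+02  2.50e+02  5.07e-01 -1.32e-01  6.20e-02]
 [ 1.74e+02  2.70e+02  4.96e-01 -1.35e-01  6.30e-02]
 [ 1.74e+02  2.66e+02  4.98e-01 -1.35e-01  6.30e-02]
 [ 1.74e+02  2.68e+02  4.97e-01 -1.35e-01  6.30e-02]
 [ 1.74e+02  2.72e+02  4.95e-01 -1.36e-01  6.30e-02]]
finger 1
[[ 3.38e+02  2.46e+02  5.30e-01 -2.15e-01  6.10e-02]
 [ 3.38e+02  2.44e+02  5.32e-01 -2.14e-01  6.20e-02]
 [ 3.38e+02  2.50e+02  5.29e-01 -2.15e-01  6.20e-02]
 [ 3.38e+02  2.48e+02  5.30e-01 -2.14e-01  6.30e-02]
 [ 3.38e+02  2.54e+02  5.27e-01 -2.15e-01  6.30e-02]
 [ 3.36e+02  2.72e+02  5.17e-01 -2.18e-01  6.30e-02]]
lid [ 0.51314201 -0.17392343  0.079     ] 57.11410903930664 in tool cm [-0.06 -5.18 -0.08]
[ 0.5142406  -0.17410514  0.02722131] 0.9994772730852145 [-0.07644567  0.03440769  0.35118004] [-0.01539317 -0.02991964 -0.02997712] 0.7609938251372509
```

```bash
python3 -m jog '[[[0,0,0],[0,0,0],4.0],[[0,0,0],[0,0,0],4.0],[[0,0,0],[0,0,0],4.0],[[0,0,0],[0,0,0],4.0],[[0,0,0],[0,0,0],4.0],[[0,0,0],[0,0,0],4.0]]'; python3 -c "
from h import *
o=ctrl.get_obs();print(o['wrist_force'],o['torque'],o['q'])"
```

```text
time_s: 4.98
eef_pos: [0.5138, -0.1733, 0.0274]
eef_rot: [0.562, -0.558, 0.432, -0.431]
wrist_force: [0.7, -0.1, -2.0]
opening: 0.613
[ 0.70273472 -0.14865279 -2.02478666] [ 0.00785316 -0.05015735 -0.04772734] [-0.54770361  0.3489235   1.81385342  0.00639688  0.97918742  0.76107423]
```

Gripped: the opening stopped at 52 mm. Now turn clockwise (+ about tool y).

```bash
python3 -m jog '[[[0,0,0],[0,0.1,0],4.0],[[0,0,0],[0,0.1,0],4.0],[[0,0,0],[0,0.1,0],4.0],[[0,0,0],[0,0.1,0],4.0],[[0,0,0],[0,0.1,0],4.0],[[0,0,0],[0,0.1,0],4.0],[[0,0,0],[0,0.1,0],4.0],[[0,0,0],[0,0,0],4.0]]'; cat > rd.py <<'E'
from h import *
from scipy.spatial.transform import Rotation as Ro
c=snap("wrist");o=ctrl.get_obs();save(c,"w_%.2f.png"%o["time_s"])
R=Ro.from_quat(o['eef_rot'],scalar_first=True).as_matrix()
print(o['wrist_force'],o['torque'],o['q'][5],"yaw",np.arctan2(R[1,0],R[0,0]),"tilt",R[:,1].round(3))
C=np.array([.5133,-.174]);f=c["frame"].astype(int)
pts=[];rib=[]
for v in range(100,384):
    for u in range(120,420):
        dz=c["depth"][v,u]
        if dz<=0: continue
        p=dep(c,u,v);r=np.hypot(*(p[:2]-C))
        if .003<r<.027 and .075<p[2]<.086 and f[v,u].min()>90: pts.append(p[:2]-C)
        if .031<r<.040 and .04<p[2]<.055 and f[v,u].max()<70: rib.append(p[:2]-C)
for n,a in(("ridge",pts),("rib",rib)):
    a=np.array(a)
    if len(a): m=a.mean(0);print(n,len(a),m.round(4),"ang",np.arctan2(m[1],m[0]))
E
python3 rd.py
```

```text
time_s: 5.65
eef_pos: [0.5138, -0.1751, 0.0273]
eef_rot: [-0.37, 0.368, -0.603, 0.603]
wrist_force: [0.4, 0.6, -1.7]
opening: 0.616
[-1.01437183 -0.03569161 -1.38255664] [-0.01354226  0.0669945  -0.18479287] 1.487982692520319 yaw -2.0387999169076068 tilt [ 0.003  0.001 -1.   ]
ridge 529 [-0.0135  0.0043] ang 2.8349773513224386
```

```bash
python3 -m jog '[[[0,0,0],[0,0.1,0],4.0],[[0,0,0],[0,0.1,0],4.0],[[0,0,0],[0,0.1,0],4.0],[[0,0,0],[0,0,0],4.0]]'; python3 rd.py
```

```text
time_s: 6.03
eef_pos: [0.5133, -0.1757, 0.0273]
eef_rot: [-0.278, 0.276, -0.65, 0.651]
wrist_force: [-0.7, 0.4, -1.2]
opening: 0.617
[-0.23946636 -0.7067428  -0.96348376] [-0.06097464  0.0409651  -0.11021775] 1.7811760323033916 yaw -2.3317263355702593 tilt [ 0.002  0.    -1.   ]
ridge 562 [-0.0119  0.0082] ang 2.5372137909424897
```

```bash
python3 -m jog '[[[0,0,0],[0,0.1,0],4.0],[[0,0,0],[0,0,0],4.0]]'; python3 rd.py;  python3 -m jog '[[[0,0,0],[0,0.08,0],4.0],[[0,0,0],[0,0,0],4.0]]'; python3 rd.py
```

```text
time_s: 6.25
eef_pos: [0.5132, -0.1758, 0.0273]
eef_rot: [-0.249, 0.248, -0.662, 0.662]
wrist_force: [-1.3, 0.4, -0.5]
opening: 0.615
[-1.71940846 -0.42436863 -1.83180299] [-0.06304991  0.07244874 -0.07908315] 1.8692369431551505 yaw -2.419601505651696 tilt [ 0.002  0.    -1.   ]
ridge 576 [-0.0112  0.0091] ang 2.45730019065858
time_s: 6.47
eef_pos: [0.5131, -0.1759, 0.0273]
eef_rot: [-0.227, 0.226, -0.67, 0.67]
wrist_force: [-0.2, 0.0, -0.6]
opening: 0.616
[-1.42438209 -1.05775157 -1.24620837] [-0.05059387  0.07633048  0.06070168] 1.9367017281288383 yaw -2.48677659821945 tilt [ 0.002 -0.    -1.   ]
ridge 578 [-0.0106  0.0098] ang 2.3971320881566154
```

```bash
ls pics; python3 -c "
from h import *
c=snap('wrist');s=snap('top');a=cv2.resize(c['frame'][150:384,130:430],(480,374));b=cv2.resize(s['frame'][165:225,305:365],(320,374),interpolation=cv2.INTER_CUBIC);cv2.imwrite('pics/g.png',np.hstack([a,b])[:,:,::-1])"
```

```text
a.png
b.png
c.png
d.png
e.png
f.png
w_5.70.png
w_6.08.png
w_6.30.png
w_6.52.png
```

View pics/g.png

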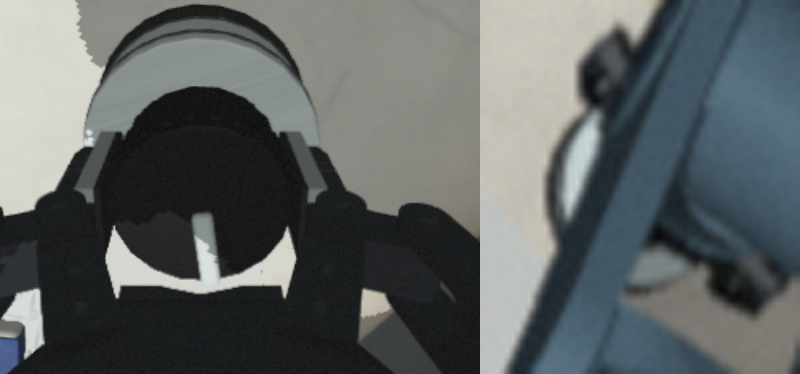

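```bash
python3 -m jog '[[[0,0,0],[0,0.1,0],4.0]]'; python3 rd.py;python3 -c "
from h import *
import pickle
s=snap('side');pickle.dump(s,open('s3.pkl','wb'))"
```

```text
time_s: 6.7
eef_pos: [0.5129, -0.1761, 0.0273]
eef_rot: [-0.195, 0.194, -0.679, 0.68]
wrist_force: [-2.0, -1.6, -0.6]
opening: 0.618
[-1.95645268 -0.86655796  0.29029525] [-0.14396544  0.24796889  0.24557577] 2.043536997602226 yaw -2.593227691398153 tilt [ 0.001 -0.001 -1.   ]
ridge 577 [-0.0098  0.0106] ang 2.3142469034388102
```

```bash
python3 -m jog '[[[0,0,0],[0,0.08,0],4.0]]'; python3 rd.py
```

```text
time_s: 6.88
eef_pos: [0.5128, -0.1762, 0.0273]
eef_rot: [-0.169, 0.168, -0.686, 0.687]
wrist_force: [-2.3, -1.7, -1.0]
opening: 0.616
[-1.63710188 -0.98450421 -0.81525665] [-0.23674164  0.3403888   0.32666709] 2.118971226351795 yaw -2.6685345018185087 tilt [ 0.001 -0.001 -1.   ]
ridge 584 [-0.0089  0.0112] ang 2.238404947322495
```

On the gasket: torque rises about 1.1 N m/rad and stands at 0.33–0.37 N m. The ridge angle is at or just past the rib. Let go, rise and check.

```bash
python3 -m jog '[[[0,0,0],[0,0,0],8.5],[[0,0,0],[0,0,0],8.5],[[0,0,0],[0,0,0],8.5],[[0,0,0],[0,0,0],8.5],[[0,-1,0],[0,0,0],8.5],[[0,-3,0],[0,0,0],8.5],[[0,-3,0],[0,0,0],8.5],[[0,-3,0],[0,0,0],8.5],[[0,-3,0],[0,0,0],8.5],[[0,-2,0],[0,0,0],8.5],[[0,0,0],[0,0,0],8.5]]'; python3 rd.py; python3 -c "
from h import *
c=snap('wrist');s=snap('side');a=cv2.resize(c['frame'][110:260,180:340],(480,450),interpolation=cv2.INTER_CUBIC);b=cv2.resize(s['frame'][140:200,220:280],(320,450),interpolation=cv2.INTER_CUBIC);cv2.imwrite('pics/i.png',np.hstack([a,b])[:,:,::-1])"
```

```text
time_s: 7.85
eef_pos: [0.5128, -0.1749, 0.1877]
eef_rot: [0.173, -0.171, 0.686, -0.685]
wrist_force: [1.5, 0.5, 1.0]
opening: 0.994
[ 1.13164437 -0.43674754  0.44587576] [-0.03898347 -0.04484655  0.03617276] 2.0989704757931635 yaw -2.6495128385517366 tilt [ 0.002  0.002 -1.   ]
ridge 146 [-0.0115  0.0086] ang 2.4996923341363706
```

View pics/i.png

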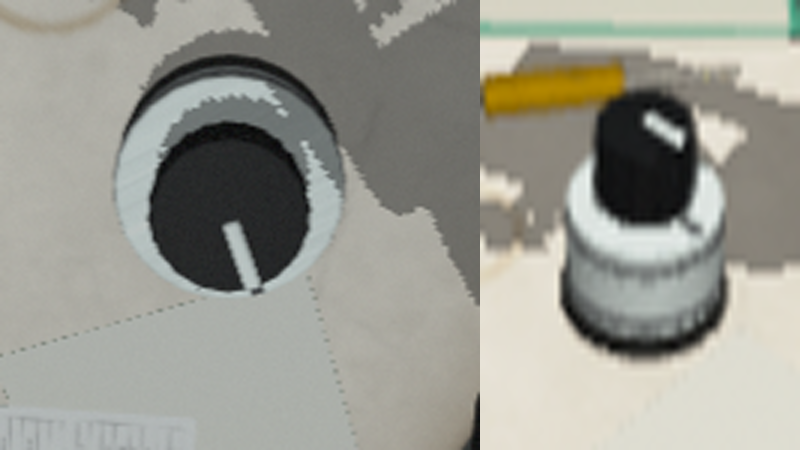

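The ridge (235,225)→(255,288) points at the rib stub at (258,292). I'll measure the remaining angle, using the top view too with the arm clear of it.

```bash
python3 -m jog '[[[0,-3,0],[0,0,0],8.5],[[0,-3,0],[0,0,0],8.5],[[0,0,-4],[0,0,0],8.5],[[0,0,-4],[0,0,0],8.5],[[0,0,-4],[0,0,0],8.5],[[0,0,-4],[0,0,0],8.5],[[0,0,0],[0,0,0],8.5]]'; python3 - <<'E'
from h import *
c=snap('wrist');s=snap('side');t=snap('top');o=ctrl.get_obs();print(o['eef_pos'],o['q'])
C=np.array([.5133,-.174])
K=c["K"];X=c["R"]@np.array([.5133,-.174,.06])+c["t"];u,v=(K[:2,:2]@(X[:2]/X[2])+K[:2,2]).astype(int);print(u,v)
x0,y0=max(0,u-35),max(0,v-35);print(x0,y0)
a=cv2.resize(c['frame'][y0:y0+70,x0:x0+70],(480,480),interpolation=cv2.INTER_CUBIC)
b=cv2.resize(t['frame'][175:215,315:355],(320,320),interpolation=cv2.INTER_CUBIC);b=np.vstack([b,np.zeros((160,320,3),np.uint8)])
cv2.imwrite('pics/j.png',np.hstack([a,b])[:,:,::-1])
import pickle;pickle.dump((c,s,t,x0,y0),open("f.pkl","wb"))
E
```

```text
time_s: 8.58
eef_pos: [0.4253, -0.0266, 0.2333]
eef_rot: [0.163, -0.178, 0.695, -0.677]
wrist_force: [0.6, 0.1, -0.6]
opening: 0.996
[ 0.42865932 -0.03138451  0.23416519] [-0.35580648 -0.16050835  1.90299255  0.00625387  1.42722606  2.30002116]
243 -2
208 0
```

View pics/j.png

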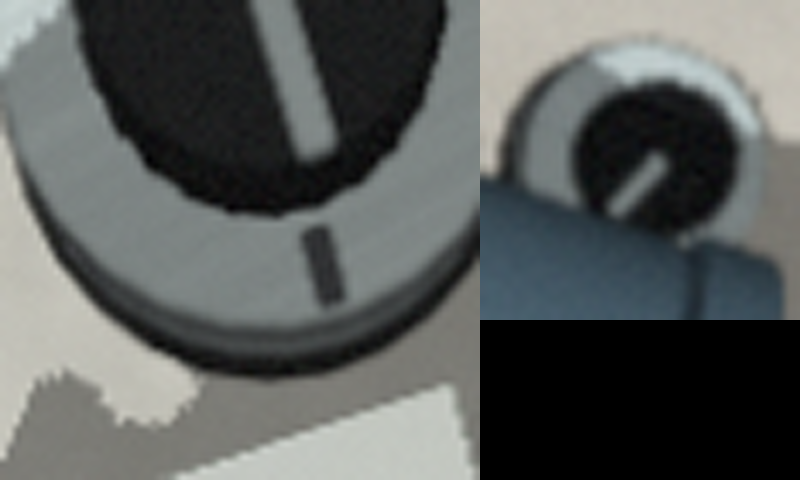

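Ridge runs (265,0)→(320,160) and the rib (315,230)→(332,300) in the crop: nearly in line. I'll put a number on it from the line directions.

```bash
python3 - <<'E'
from h import *
import pickle
c,s,t,x0,y0=pickle.load(open("f.pkl","rb"));k=70/480
P=lambda x,y,z:onz(c,x0+x*k,y0+y*k,z)[:2]
a=lambda d:np.arctan2(d[1],d[0])
A=a(P(319,158,.082)-P(268,0,.082));B=a(P(332,303,.048)-P(314,228,.048));print("ridge",A,"rib dir",B,A-B)
C=np.array([.5133,-.174])
print("about axis",a(P(319,158,.082)-C),a(P(323,266,.048)-C),np.hypot(*(P(323,266,.048)-C)))
E
```

```text
ridge 2.4000968374029465 rib dir 2.314840167977192 0.0852566694257546
about axis 2.457181742054374 2.390988808232464 0.0360585828786725
```

The ridge sits 0.07–0.085 rad short of the rib, so the lid angle is about 0.12–0.13. That matches the expected spring-back to 0.14. The gripper is open and clear, so I hand in.

```bash
python3 -c "
from bench import ctrl
print(ctrl.get_obs()['wrist_force'],ctrl.hand_in())"
```

```text
the job is handed in; nothing more can be done
[-0.02441107 -0.72939308  0.72843911] None
```

I screwed the wide metal canister's lid clockwise by about 1.2 rad onto its gasket, let go and backed the arm clear. I handed in at about 8.7 s; hand-in reports no verdict.

- **Final position:** the ridge is about 0.07–0.085 rad short of the rib (0.17 allowed), so the lid angle is about 0.12–0.13. That agrees with the expected spring-back to 0.14.
- **Gasket contact:** near the end the torque rose by about 1.1 N m per rad, close to the 1.2 given for the gasket. It was about 0.33–0.37 N m when I let go.
- **Robot clear:** the gripper is open and well away from the canister, with wrist force near zero. It never went near the tall canister or the blue look-alike.

**Checks that disagreed:**
- **First grasp missed:** the finger tips were really 25–35 mm behind the reported TCP, so the jaws first closed above the lid without force. I measured the tips by depth and went lower, and the second grasp held.
- **Angle under load:** before release the wrist view put the ridge about 0.12–0.15 rad past the rib (lid angle about 0.32–0.35), while the torque suggested about 0.17. Both are below the 0.5 limit.

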